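# Show the display card to the inspection camera

## Task

Pull the plug-in card with the two-digit display out of the main board by its grip bar, squeezing it gently (no more than 50 N), and hold it up in the air to the inspection camera: card upright, display facing the lens squarely, centred on the lens axis and 12 cm in front of the lens. Finish while still holding it there, motionless. Leave the other two cards in their sockets and do not disturb the metal can or the screwdriver.

Things in the scene. Friction and masses are not known exactly. Their poses are not given: they have to be found in the camera images.
- display_card_grip (a point): centre of the black grip bar on top of the display card: 12 mm thick (card's x), 46 mm long (y), 26 mm tall. The loose green card, about 80 g, stands upright, 60 mm wide (y), 3 mm thick (x), 92 mm tall: foot 79 mm below this point, top 13 mm above. z is up; its front looks to its own -x, its back is bare. Keep the fingertips above the display, whose top is 26 mm below this point.
- display_face (a point): centre of the front of the display: a white block 46 mm wide, 26 mm tall with two dark square windows side by side. It is 39 mm below the grip bar's centre and 9.5 mm ahead of it (card's -x); same axes as the card. This is the point to centre on the lens axis.
- display_edge (a point): middle of one upright edge of the display card, 30 mm to the card's own +y side at the height of the display centre.
- relay_card_grip (a point): point at the centre of the grip bar of the relay card, a loose plug-in circuit card standing in the main board, same outline, grip bar and axes as the display card, but its front (-x side) carries one black relay block (28 x 20 mm, off-centre) and a small round metal capacitor.
- heatsink_card_grip (a point): point at the centre of the grip bar of the heatsink card, a loose plug-in circuit card standing in the main board, same outline, grip bar and axes as the display card, but its front (-x side) carries an aluminium heatsink with five upright fins.
- main_board: fixed blue circuit board 270 x 150 mm on the bench. Origin: under its centre, on the bench. Three black sockets (tops 24 mm up) at x -75, 0, +75 mm on its own x axis hold the three cards in any order, fronts to the board's -x, card tops 104 mm up. Each foot (8 x 56 mm) sits 12 mm deep with 1 mm play all round, not latched: it lifts straight out.
- camera: fixed grey inspection camera, 50 mm wide and high, on a post with a round foot 100 mm across; top 185 mm above the bench. Origin: centre of the underside of the foot. It looks level along its own -x.
- lens (a point): centre of the front of the camera's lens, 160 mm above the bench, 60 mm ahead of the camera's post; same axes as the camera: the lens looks level along -x, z is up, so the display belongs at -120 mm along this x, with the card's front (-x) looking along this +x.
- can: loose aluminium can, upright, 66 mm across, 134 mm tall, origin at the centre of its underside: leave it alone.
- screwdriver: loose screwdriver lying on the bench: leave it alone.
Mind the look-alikes: they are no part of the job. What is shaped like the part that bears display_card_grip but blue or yellow is not meant.

How it is judged:
On the way:
1. the display card is out of its socket, in the fingers, touching nothing else (z of display_face in the frame of main_board above 0.06 m and contact force between the fingers and display_card above 3 N and contact force between display_card and main_board below 0.05 N), for 0.2 s.
At the end, for the whole second after the job is handed in: Card held still in the fingers, touching nothing else; display centre 120 +- 15 mm ahead of the lens and within 15 mm of its axis; card upright and square to the lens within 8 degrees, display towards the lens; other cards moved under 15 mm, can and screwdriver under 20 mm (x of display_face in the frame of lens between -0.135 and -0.105 m and y of display_face in the frame of lens between -0.015 and 0.015 m and z of display_face in the frame of lens between -0.015 and 0.015 m and angle between display_face's own z axis and vertical below 0.14 rad and angle between the x axis of display_face and the x axis of lens, either way round below 0.14 rad and y of display_edge in the frame of lens below 0 m and contact force between the fingers and display_card above 3 N and linear speed of display_card below 0.03 m/s and angular speed of display_card below 0.3 rad/s and contact force between display_card and main_board below 0.05 N and contact force between display_card and camera below 0.05 N and contact force between display_card and relay_card below 0.05 N and contact force between display_card and heatsink_card below 0.05 N and contact force between display_card and can below 0.05 N and contact force between display_card and screwdriver below 0.05 N and distance of each of relay_card_grip, heatsink_card_grip from where it was at the start of the episode below 0.015 m and distance of each of can, screwdriver from where it was at the start of the episode below 0.02 m); the arm keeps its last pose, push and grip.
It fails at once if the display card is squeezed too hard (over 57 N per finger) (contact force between the fingers and display_card above 115 N).
It fails at once if the relay card is pulled or knocked out of place (distance of relay_card_grip from where it was at the start of the episode above 0.015 m or angle between relay_card_grip's own z axis and vertical above 0.25 rad).
It fails at once if the heatsink card is pulled or knocked out of place (distance of heatsink_card_grip from where it was at the start of the episode above 0.015 m or angle between heatsink_card_grip's own z axis and vertical above 0.25 rad).
It fails at once if the can is disturbed (distance of can from where it was at the start of the episode above 0.02 m).
It fails at once if the screwdriver is disturbed (distance of screwdriver from where it was at the start of the episode above 0.02 m).
It also fails if it takes over 32 s, if anything falls off the work surface, if the arm or the gripper's body presses on something with over 40 N, if the wrist force passes 120 N, or if a joint passes its speed limit or range.

## Robot

A 7-joint arm with a two-finger parallel gripper is mounted at the origin on the work surface. World frame = base frame: x ahead of the robot, y to its left, z up, the work surface at z = 0. Lengths are in m, angles in rad, forces in N, time in s.
With the tool pointing down it reaches from about 0.425 to 0.875 m from the base axis. Payload 4.7 kg.
Tool frame: the origin (TCP) lies at the very end of the fingers, on their centre line; the grasp point (between the pads) lies 19 mm behind it; z points along the fingers, y is the line along which they close (so a half turn about z gives the same grasp; the last joint's range is limited). The gripper opens to 87 mm and grips with 3 to 60 N. Pads are 19 mm wide; open, the fingers measure 117 mm over their backs; the gripper's body (75 mm by 190 mm) begins 51 mm behind the grasp point.
Start: joints at [-1.278, 0.321, -0.07, 1.45, 0.023, 1.371, -0.057], TCP at [0.179, 0.625, 0.223] pointing down, gripper open.
Joint ranges: [-2.86, 2.86], [-0.3, 2.09], [-1.38, 1.24], [0.06, 2.45], [-1.56, 4.7], [0.09, 2.05], [-2.69, 2.69]. Speed limits (rad/s): [2.57, 2.57, 3.14, 3.14, 3.14, 3.14, 3.14].

## Interface

Orientations are given as a unit quaternion [w, x, y, z].
In Python, from cell import env, optics gives the robot as it stands.
- The arm moves only by the tool step_arm, never from a script. Its arguments are lists of equal length, an entry for each row: "claw": the closure, from 0 (fully open) to 1 (shut); "travel": the shift along the tool's x, y, z in mm, a list of three; "twist": the turn about the tool's z in rad. In form: {"claw": [claw, ...], "travel": [[dx, dy, dz], ...], "twist": [twist, ...]}. A call has 1 to 10 rows; each row shifts and turns the commanded pose from where the row before left it, along the tool's axes as they then stand; what a row does not reach is not made up. A row lasts 1/10 s, in which the tool goes at most 50 mm and 8.59 degrees, less where a joint would pass 70% of its speed; a pose out of reach is approached as far as the arm can. A call is refused whole if a number of a shift passes 50 or a number of a turn 0.15, either way. A call with a gripper value outside its range is refused whole. The fingers move at their own pace and stop on an object; "squeeze" is the grip in N (left out, the last holds). Time passes only in rows, so rows that do not move let the fingers close. It gives the time, the measured TCP pose, the force, the opening and the grip force at its end, in the units of the state.
- env.sense(): the state, without advancing time (a new reading comes with each control period).
- optics.grab_frame(name): name is "scene" or "top" or "wrist"; returns a dict with "img" (384x512x3 uint8, red, green, blue), "range_z" (384x512 float32, m along the optical axis (not along the pixel's ray), 0 where there is no reading), "fov_y" (degrees; the focal length in pixels is half the picture's height over the tangent of half this angle, whatever the lens; pixels are square), "cx", "cy" (the principal point, pixels), "position" and "attitude" of the camera in the world; the wrist camera has in their place "mount" (4x4, takes a point from camera to tool coordinates, whose origin is the TCP and whose axes are the flange's). Camera axes: x right, y down, z forward; pixel columns grow to the right and rows downward; lengths in m; the calibration is good to about 2 mm. A picture is of the moment at which its call begins: read the wrist's pose just before it.
- env.close_job(): hands the job in; it is judged then, once.
Trained networks look in the newest picture that a camera, given by its name, has taken for a name from the list of things; names that differ only in an ending like _2 or _b are one class to them, and where a whole thing is asked for, a point or a joint stands for the part that bears it (a point fixed in the world has none). Each returns a list of dicts, best first, with "conf" (0 to 1); they miss things now and then, are a little off and sometimes report something else, mostly with a low value. They report only what shows in the picture. A call takes as long as a camera call. They do not tell look-alikes from the thing itself.
- optics.find_in(camera, label): "position" ([x, y, z] in m, in world coordinates, good to about 4 mm: the middle of the surface that is visible of it).
- optics.regions_of(camera, label): "mask" (384x512 bool, what is visible of it).
The state is a dict: "time_s": time; "joint_positions": joint angles; "joint_vel": joint speeds; "tau": joint torques, N m; "position": TCP position; "tcp_rot": TCP orientation; "ft_force": force on the tool from outside, world axes, zero at the start; "moment": the same for the moment, N m; "width": finger opening in m; "grip_force": force on a finger pad.
Only numpy, scipy, OpenCV 4.12 (cv2) and the standard library are available. Lean on these libraries where they do the work, as an engineer would, in place of code of your own. Each camera call takes 0.05 s, during which the arm holds its last target. There are 200 camera calls.

## Working session

There is one attempt and no reset: what is moved stays moved. The work goes in short steps, Python scripts to look and compute and a tool call to move; the robot and the scene stay as the last step left them, time stands still between calls to the robot, and variables do not carry over. Pictures are saved under pics/ and viewed, at most 10 in all, crops included, and the job is handed in when it is done.

Besides the shell and the picture viewer there is one more tool, called after "Call:" by a JSON object that holds its "api" and its "payload". step_arm: Moves the arm, as the interface text tells. Its arguments: {"type":"object","properties":{"claw":{"type":"array","items":{"type":"number"}},"travel":{"type":"array","items":{"type":"array","items":{"type":"number"}}},"twist":{"type":"array","items":{"type":"number"}},"squeeze":{"type":"number"}},"required":["claw","travel","twist"]}

```bash
mkdir -p pics; ls
cat > h.py <<'E'
import numpy as np, cv2
from scipy.spatial.transform import Rotation as R
from cell import env, optics
def rot(q): return R.from_quat([q[1],q[2],q[3],q[0]]).as_matrix()
def att(a):
    a=np.array(a); return a if a.shape==(3,3) else rot(a)
def grab(n):
    s=env.sense(); f=optics.grab_frame(n)
    if n=='wrist':
        T=np.eye(4);T[:3,:3]=rot(s['tcp_rot']);T[:3,3]=s['position'];T=T@np.array(f['mount'])
    else:
        T=np.eye(4);T[:3,:3]=att(f['attitude']);T[:3,3]=f['position']
    f['T']=T; return f
def cloud(f):
    z=f['range_z'];h,w=z.shape;F=h/2/np.tan(np.radians(f['fov_y'])/2)
    v,u=np.mgrid[:h,:w]
    P=np.stack([(u-f['cx'])/F*z,(v-f['cy'])/F*z,z],-1)@f['T'][:3,:3].T+f['T'][:3,3]
    P[z==0]=np.nan
    return P
def proj(f,p):
    c=f['T'][:3,:3].T@(np.array(p)-f['T'][:3,3]);F=384/2/np.tan(np.radians(f['fov_y'])/2)
    return c[:2]/c[2]*F+[f['cx'],f['cy']]
def save(f,n): cv2.imwrite('pics/'+n,cv2.cvtColor(f['img'],cv2.COLOR_RGB2BGR))
E
python3 - <<'E'
from h import *
s=env.sense();print(s['time_s'],s['position'],s['tcp_rot'],s['width'])
for n in ['scene','top']:
    f=grab(n);save(f,n+'0.png');np.savez(n+'0.npz',P=cloud(f),img=f['img'])
    for l in ['display_card_grip','display_face','relay_card_grip','heatsink_card_grip','main_board','camera','lens','can','screwdriver']:
        print(n,l,[(np.round(d['position'],3),round(d['conf'],2),proj(f,d['position']).astype(int)) for d in optics.find_in(n,l)][:4])
a=cv2.imread('pics/scene0.png');b=cv2.imread('pics/top0.png');cv2.imwrite('pics/both.png',cv2.resize(np.vstack([a,b]),(512,768))[:, :]);
E
```

```text
pics
0.0 [0.17875904 0.62436464 0.22148591] [-8.03599935e-05  1.38915439e-01  9.90303796e-01 -9.41492273e-04] 0.0872789141037596
scene display_card_grip [(array([ 0.742, -0.227,  0.051]), 0.83, array([157, 215])), (array([0.552, 0.019, 0.052]), 0.8, array([272, 216])), (array([ 0.588, -0.332,  0.047]), 0.69, array([174, 179])), (array([ 0.48 , -0.333,  0.045]), 0.67, array([198, 166]))]
scene display_face [(array([ 0.509, -0.169,  0.067]), 0.66, array([230, 181])), (array([ 0.479, -0.331,  0.046]), 0.66, array([199, 166])), (array([0.551, 0.015, 0.051]), 0.62, array([271, 215])), (array([ 0.595, -0.33 ,  0.047]), 0.57, array([172, 180]))]
scene relay_card_grip [(array([ 0.44 , -0.146,  0.062]), 0.6, array([251, 175]))]
scene heatsink_card_grip [(array([ 0.586, -0.18 ,  0.062]), 0.66, array([210, 192]))]
scene main_board [(array([ 0.532, -0.152,  0.011]), 0.79, array([230, 202]))]
scene camera [(array([0.539, 0.304, 0.093]), 0.94, array([375, 247]))]
scene lens [(array([0.541, 0.304, 0.094]), 0.81, array([375, 247]))]
scene can [(array([0.764, 0.044, 0.097]), 0.76, array([226, 250]))]
[... 466 characters left out ...]
])), (array([ 0.482, -0.336,  0.057]), 0.65, array([380, 238])), (array([ 0.588, -0.33 ,  0.067]), 0.5, array([377, 198]))]
top relay_card_grip [(array([ 0.435, -0.154,  0.099]), 0.43, array([315, 256]))]
top heatsink_card_grip [(array([ 0.581, -0.184,  0.09 ]), 0.68, array([325, 200]))]
top main_board [(array([ 0.503, -0.17 ,  0.012]), 0.97, array([315, 230]))]
top camera [(array([0.519, 0.288, 0.173]), 0.79, array([134, 220]))]
top lens [(array([0.524, 0.29 , 0.173]), 0.71, array([133, 218]))]
top can [(array([0.737, 0.024, 0.133]), 0.73, array([246, 136])), (array([ 0.503, -0.169,  0.009]), 0.43, array([314, 230]))]
top screwdriver [(array([0.403, 0.074, 0.02 ]), 0.85, array([227, 266]))]
```

Run:
```python
import cv2,numpy as np
a=cv2.imread('pics/scene0.png')[120:320,130:430];b=cv2.imread('pics/top0.png')[110:310,110:410]
cv2.imwrite('pics/crop1.png',np.vstack([cv2.resize(a,None,fx=1.5,fy=1.5,interpolation=2),cv2.resize(b,None,fx=1.5,fy=1.5,interpolation=2)]))
```

```text
(no output)
```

View pics/crop1.png

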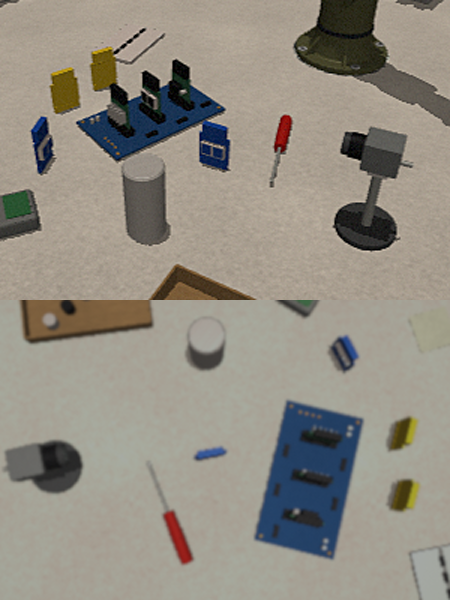

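View pics/scene0.png

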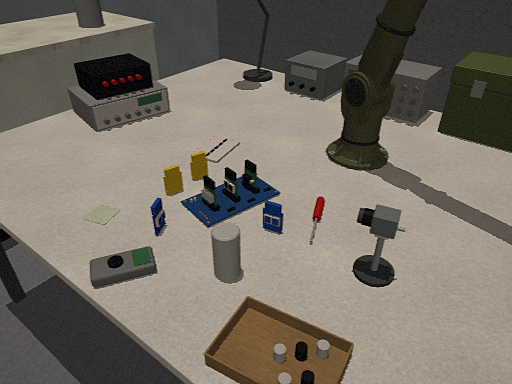

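Candidates for the display card in scene pixels are the three board cards (210,192), (231,181) and (251,175), plus blue look-alikes at (272,216) and (157,215) and yellow ones at (172,180) and (199,166). The middle board card (231,181) fits: it is green, stands in the board and has a white block. The heatsink card is nearer the viewer and the relay card is behind. I'll confirm it in a close crop and measure the yaws.

Run:
```python
from h import *
img=cv2.imread('pics/scene0.png')[140:225,180:290]
cv2.imwrite('pics/crop2.png',cv2.resize(img,None,fx=6,fy=6,interpolation=2))
def rect(p): 
    (c,wh,a)=cv2.minAreaRect((p[:,:2]*1000).astype(np.float32));return np.round(c,1),np.round(wh,1),round(a,1)
t=np.load('top0.npz');P=t['P'];I=t['img'].astype(int)
v,u=np.mgrid[:384,:512]
# board
m=(I[...,2]>I[...,0]+30)&(P[...,2]<.025)&(abs(P[...,0]-.5)<.2)&(abs(P[...,1]+.17)<.13)
print('board',rect(P[m]),m.sum())
for n in ['top0','scene0']:
    Q=np.load(n+'.npz')['P'].reshape(-1,3);Q=Q[~np.isnan(Q[:,0])]
    for c in [(.437,-.15),(.509,-.169),(.583,-.182)]:
        q=Q[(np.hypot(Q[:,0]-c[0],Q[:,1]-c[1])<.045)&(Q[:,2]>.085)&(Q[:,2]<.12)]
        print(n,c,len(q),q.mean(0).round(4) if len(q) else '',q[:,2].max().round(3) if len(q) else '')
    q=Q[(abs(Q[:,0]-.53)<.09)&(abs(Q[:,1]-.27)<.13)]
    f=q[(q[:,2]<.03)&(q[:,2]>.007)];b=q[(q[:,2]>.176)&(q[:,2]<.2)];l=q[(q[:,2]>.15)&(q[:,2]<.172)]
    print('foot',rect(f),len(f),'top',rect(b),len(b),b.mean(0),'low',rect(l),len(l),l[:,1].min())
    can=Q[(abs(Q[:,0]-.75)<.07)&(abs(Q[:,1]-.03)<.07)&(Q[:,2]>.125)&(Q[:,2]<.145)];print('can',rect(can))
```

```text
board (array([ 508.7, -173.5]), array([147.5, 266.8]), 76.7) 3996
top0 (0.437, -0.15) 89 [ 0.4366 -0.154   0.1021] 0.107
top0 (0.509, -0.169) 94 [ 0.5093 -0.1713  0.1016] 0.106
top0 (0.583, -0.182) 100 [ 0.5817 -0.1885  0.1014] 0.106
foot (array([524.4, 298.8]), array([83.7, 98.2]), 73.5) 528 top (array([529.9, 290.6]), array([49.9, 87.4]), 14.8) 596 [0.52732437 0.29902621 0.18287525] low (array([524.5, 295.8]), array([ 47.4, 106.9]), 26.9) 140 0.24431453671424547
can (array([748.2,  22.9]), array([64.6, 61.8]), 0.4)
scene0 (0.437, -0.15) 92 [ 0.4367 -0.1514  0.0974] 0.106
scene0 (0.509, -0.169) 94 [ 0.5095 -0.1678  0.0978] 0.107
scene0 (0.583, -0.182) 97 [ 0.5823 -0.1842  0.0978] 0.106
foot (array([522.9, 307.1]), array([99.5, 97.8]), 19.6) 904 top (array([527.1, 291.4]), array([51.8, 86.8]), 14.2) 475 [0.52895848 0.3021175  0.18300578] low (array([539.9, 304.4]), array([ 26.9, 106.1]), 21.0) 358 0.25061297151697354
can (array([746.8,  26.2]), array([62. , 63.3]), 82.6)
```

View pics/crop2.png

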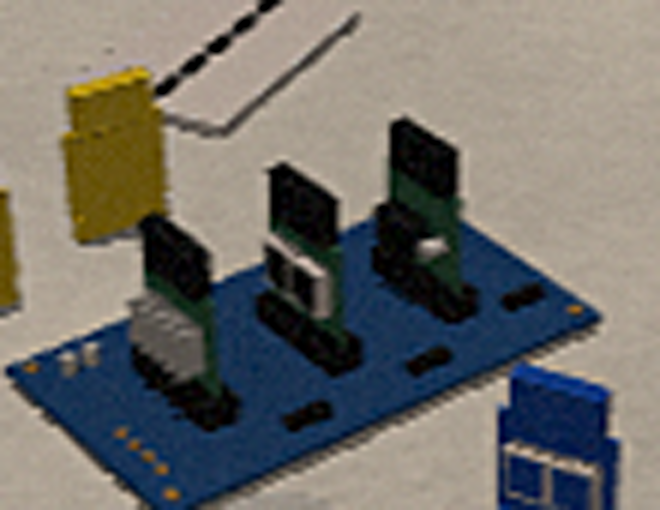

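The crop confirms it: the middle board card (scene px about (229,185)) has the white block with two dark windows. The card in front has fins and the rear one has a relay and a capacitor. I'm moving towards the camera first, for a close measurement of it.

Call:
{"api": "step_arm", "payload": {"claw": [0.2, 0.2, 0.2, 0.2, 0.2, 0.2, 0.2, 0.2, 0.2, 0.2], "travel": [[-20, -12, -20], [-34, -21, -20], [-34, -21, -20], [-34, -21, -10], [-34, -21, -10], [-34, -21, 0], [-34, -21, 0], [-34, -21, 0], [-34, -21, 0], [0, 0, 0]], "twist": [0, 0, 0, 0, 0, 0, 0, 0, 0, 0]}}

```text
time_s: 2.0
position: [0.4154, 0.3654, 0.3031]
tcp_rot: [0.002, 0.144, 0.99, -0.001]
ft_force: [0.6, -1.3, 0.1]
width: 0.0693
grip_force: 0.0
```

Run:
```python
from h import *
s=env.sense();print(s['time_s'],s['position'],s['tcp_rot'],s['joint_positions'],s['width'],s['joint_vel'].max() if hasattr(s['joint_vel'],'max') else '')
f=grab('wrist');save(f,'w1.png');P=cloud(f);np.savez('w1.npz',P=P,img=f['img'])
for p in [(.523,.303,0),(.53,.29,.185),(.538,.247,.16),(.51,-.17,.1)]: print(p,proj(f,p))
```

```text
2.0 [0.41537541 0.3653736  0.30311917] [ 1.65837577e-03  1.44402206e-01  9.89517408e-01 -7.42997934e-04] [-0.91518339  0.08412297  0.15409804  1.57348631 -0.00940479  1.48410467
  0.52016105] 0.06930379025198771 0.009055457163268995
(0.523, 0.303, 0) [236.11409656 225.12579862]
(0.53, 0.29, 0.185) [217.94973589 300.26763502]
(0.538, 0.247, 0.16) [189.11649929 300.74764429]
(0.51, -0.17, 0.1) [-67.60929616 326.10757815]
```

View pics/w1.png

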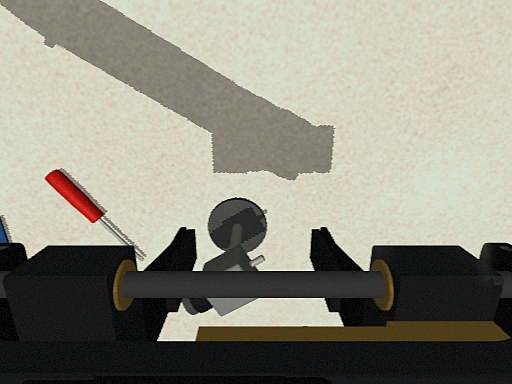

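The wrist picture shows the inspection camera's box at about (232,285), the lens at (195,302) to its left, the foot at (237,225) and the screwdriver at (75,195). The gripper covers part of it. I'll measure from this cloud.

Run:
```python
from h import *
def rect(p): 
    (c,wh,a)=cv2.minAreaRect((p[:,:2]*1000).astype(np.float32));return np.round(c,1),np.round(wh,1),round(a,1),len(p)
A=[]
for n in ['w1','top0','scene0']:
    Q=np.load(n+'.npz')['P'].reshape(-1,3);Q=Q[~np.isnan(Q[:,0])]
    q=Q[(abs(Q[:,0]-.53)<.09)&(abs(Q[:,1]-.28)<.13)]
    f=q[(q[:,2]<.03)&(q[:,2]>.006)]
    b=q[(q[:,2]>.1795)&(q[:,2]<.195)]
    l=q[(q[:,2]>.14)&(q[:,2]<.1795)]
    print(n,'foot',rect(f) if len(f)>3 else '');
    # box top: restrict to 50 mm square
    print(' top',rect(b) if len(b)>3 else '',' mid',rect(l) if len(l)>3 else '')
    if len(b)>3:
        h=cv2.convexHull((b[:,:2]*1000).astype(np.float32))[:,0];print(h.round(0).tolist())
    d=np.array([.25,-.968]);e=np.array([.968,.25]);
    w=q[q[:,2]>.135][:,:2]-[.523,.303];a=w@d;o=w@e
    for lo in np.arange(-.06,.08,.01):
        k=(a>lo)&(a<lo+.01)
        if k.sum()>2:print('  %.2f n%d across %.3f %.3f  zmax %.3f'%(lo,k.sum(),o[k].min(),o[k].max(),q[q[:,2]>.135][k][:,2].max()))
```

```text
w1 foot (array([520. , 305.3]), array([99.2, 94.9]), 71.0, 2289)
 top (array([524.6, 294.7]), array([49.6, 76.6]), 15.8, 695)  mid (array([519.1, 296.1]), array([ 41.4, 106.1]), 15.1, 1122)
[[552.0, 288.0], [545.0, 315.0], [540.0, 332.0], [504.0, 329.0], [502.0, 328.0], [494.0, 326.0], [492.0, 325.0], [492.0, 324.0], [491.0, 322.0], [494.0, 311.0], [496.0, 304.0], [530.0, 257.0], [532.0, 257.0], [534.0, 258.0], [540.0, 260.0]]
  -0.05 n48 across -0.005 0.004  zmax 0.156
  -0.04 n56 across -0.005 0.003  zmax 0.156
  -0.03 n428 across -0.026 0.023  zmax 0.186
  -0.02 n188 across -0.026 0.023  zmax 0.186
  -0.01 n206 across -0.026 0.024  zmax 0.186
  0.00 n206 across -0.026 0.024  zmax 0.187
  0.01 n230 across -0.026 0.024  zmax 0.187
  0.02 n121 across -0.026 0.025  zmax 0.186
  0.03 n120 across -0.009 0.015  zmax 0.181
  0.04 n123 across -0.012 0.015  zmax 0.181
  0.05 n125 across -0.014 0.014  zmax 0.179
top0 foot (array([525.8, 303. ]), array([91.9, 98.6]), 89.0, 531)
 top (array([529.2, 293.6]), array([49.8, 81.5]), 15.1, 511)  mid (array([524.5, 295.8]), array([ 47.4, 106.9]), 26.
[... 897 characters left out ...]
, 332.0], [542.0, 335.0], [540.0, 337.0], [537.0, 339.0], [509.0, 332.0], [497.0, 329.0], [496.0, 326.0], [495.0, 312.0], [502.0, 284.0], [509.0, 277.0], [534.0, 262.0], [538.0, 262.0], [542.0, 264.0], [553.0, 287.0]]
  -0.05 n16 across -0.002 0.005  zmax 0.154
  -0.04 n32 across -0.018 0.026  zmax 0.184
  -0.03 n145 across -0.021 0.028  zmax 0.187
  -0.02 n145 across -0.025 0.028  zmax 0.187
  -0.01 n141 across -0.024 0.027  zmax 0.187
  0.00 n141 across -0.024 0.028  zmax 0.186
  0.01 n140 across -0.025 0.027  zmax 0.187
  0.02 n93 across -0.020 0.026  zmax 0.186
  0.03 n80 across -0.011 0.022  zmax 0.181
  0.04 n74 across -0.011 0.021  zmax 0.181
  0.05 n44 across -0.005 0.018  zmax 0.178
```

Call:
{"api": "step_arm", "payload": {"claw": [0.3, 0.3, 0.3, 0.3, 0.3, 0.3, 0.3, 0.3, 0.3, 0.3], "travel": [[-9, -19, 0], [-18, -35, 0], [-18, -35, 0], [-18, -35, 0], [-18, -35, 0], [-18, -35, 0], [-18, -35, 0], [-18, -35, 0], [-18, -35, 0], [-18, -35, 0]], "twist": [0, 0, 0, 0, 0, 0, 0, 0, 0, 0]}}

```text
time_s: 3.05
position: [0.4823, 0.0026, 0.3028]
tcp_rot: [0.0, 0.138, 0.99, 0.0]
ft_force: [1.1, 0.2, -0.1]
width: 0.0609
grip_force: 0.0
```

Call:
{"api": "step_arm", "payload": {"claw": [0.3, 0.3, 0.3, 0.3, 0.3, 0.3, 0.3, 0.3, 0.3, 0.3], "travel": [[-18, -35, 0], [-18, -35, 0], [-18, -35, 0], [-18, -35, 0], [-6, -12, 0], [0, 0, 0], [0, 0, 0], [0, 0, 0], [0, 0, 0], [0, 0, 0]], "twist": [0, 0, 0, 0, 0.13, 0.14, 0.14, 0.14, 0.14, 0.14]}}

```text
time_s: 4.05
position: [0.5157, -0.1632, 0.3025]
tcp_rot: [-0.0, 0.528, 0.849, 0.0]
ft_force: [-1.2, 0.2, -0.0]
width: 0.0612
grip_force: 0.0
```

Call:
{"api": "step_arm", "payload": {"claw": [0.35, 0.35, 0.35, 0.35, 0.35, 0.35, 0.35, 0.35], "travel": [[0, 0, 10], [0, 0, 20], [0, 0, 20], [0, 0, 10], [0, 0, 0], [0, 0, 0], [0, 0, 0], [0, 0, 0]], "twist": [0.14, 0.14, 0.14, 0.14, 0.12, 0, 0, 0]}}

```text
time_s: 4.85
position: [0.516, -0.164, 0.2429]
tcp_rot: [0.0, 0.779, 0.627, 0.0]
ft_force: [0.0, -0.6, 0.3]
width: 0.0571
grip_force: 0.0
```

Run:
```python
from h import *
s=env.sense();print(s['time_s'],s['position'],s['tcp_rot'],s['joint_positions'],s['width'])
f=grab('wrist');save(f,'w2.png');P=cloud(f);np.savez('w2.npz',P=P,img=f['img'])
Q=P.reshape(-1,3);M=rot(s['tcp_rot']);print(M.round(3))
for l in ['display_card_grip','relay_card_grip','heatsink_card_grip']:
    print(l,[(np.round(d['position'],3),round(d['conf'],2),proj(f,d['position']).astype(int)) for d in optics.find_in('wrist',l)][:4])
for c in [(.4367,-.152),(.509,-.1695),(.582,-.186)]:
    q=Q[(np.hypot(Q[:,0]-c[0],Q[:,1]-c[1])<.035)&(Q[:,2]>.097)&(Q[:,2]<.115)]
    if len(q)>5:print(c,len(q),q.mean(0).round(4),cv2.minAreaRect((q[:,:2]*1000).astype(np.float32)))
```

```text
4.85 [ 0.51596168 -0.16396667  0.24290818] [1.40167536e-04 7.78994572e-01 6.27030544e-01 3.64948524e-04] [-0.4722271   0.08400826  0.78079864  1.7168698  -0.06083559  1.36471058
  0.10390555] 0.05705279138304707
[[ 0.214  0.977  0.001]
 [ 0.977 -0.214  0.   ]
 [ 0.     0.001 -1.   ]]
display_card_grip [(array([ 0.476, -0.335,  0.086]), 0.84, array([251, 310])), (array([ 0.546, -0.004,  0.072]), 0.73, array([248,  17])), (array([ 0.508, -0.167,  0.104]), 0.57, array([246, 187])), (array([ 0.736, -0.234,  0.055]), 0.56, array([438, 189]))]
relay_card_grip [(array([ 0.44 , -0.155,  0.081]), 0.81, array([186, 183]))]
heatsink_card_grip [(array([ 0.579, -0.185,  0.088]), 0.96, array([312, 185]))]
(0.4367, -0.152) 534 [ 0.4338 -0.1555  0.1035] ((432.9506530761719, -156.3892822265625), (46.14443588256836, 12.271964073181152), 76.68585205078125)
(0.509, -0.1695) 466 [ 0.5061 -0.1726  0.1039] ((505.8554992675781, -173.59764099121094), (46.05086898803711, 10.928665161132812), 77.24942779541016)
(0.582, -0.186) 515 [ 0.5782 -0.1899  0.1036] ((578.6083374023438, -190.88473510742188), (46.06468200683594, 12.605202674865723), 76.47392272949219)
```

View pics/w2.png

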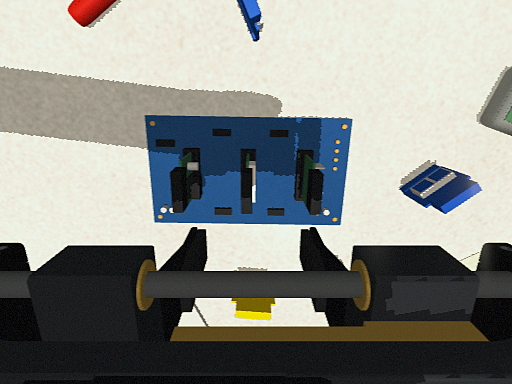

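The wrist picture shows the display card's bar at (248,182) between the fingers' columns, with the relay at (180,188) and the heatsink at (315,188). I'm centring and descending.

Call:
{"api": "step_arm", "payload": {"claw": [0.35, 0.35, 0.35, 0.35, 0.35, 0.35, 0.35, 0.35, 0.35], "travel": [[-5, -4, 15], [-5, -3, 25], [0, 0, 30], [0, 0, 30], [0, 0, 25], [0, 0, 20], [0, 0, 14], [0, 0, 9], [0, 0, 0]], "twist": [0.016, 0, 0, 0, 0, 0, 0, 0, 0]}}

```text
time_s: 5.95
position: [0.5062, -0.1723, 0.0738]
tcp_rot: [-0.0, 0.785, 0.62, -0.001]
ft_force: [-1.0, -0.4, 0.1]
width: 0.0566
grip_force: 0.0
```

Call:
{"api": "step_arm", "payload": {"claw": [0.5, 0.6, 0.7, 0.72, 0.74], "travel": [[0, 0, 0], [0, 0, 0], [0, 0, 0], [0, 0, 0], [0, 0, 0]], "twist": [0, 0, 0, 0, 0], "squeeze": 8}}

```text
time_s: 6.45
position: [0.5069, -0.1724, 0.0749]
tcp_rot: [0.0, 0.785, 0.62, 0.0]
ft_force: [0.6, -0.5, -0.4]
width: 0.0265
grip_force: 0.0
```

Closing further, slowly, watching for one-sided contact.

Call:
{"api": "step_arm", "payload": {"claw": [0.77, 0.79, 0.8, 0.81], "travel": [[0, 0, 0], [0, 0, 0], [0, 0, 0], [0, 0, 0]], "twist": [0, 0, 0, 0]}}

```text
time_s: 6.85
position: [0.5067, -0.1724, 0.0745]
tcp_rot: [-0.0, 0.785, 0.62, 0.0]
ft_force: [-0.2, -1.2, -0.1]
width: 0.017
grip_force: 0.0
```

Call:
{"api": "step_arm", "payload": {"claw": [0.82, 0.83, 0.84], "travel": [[0, 0, 0], [0, 0, 0], [0, 0, 0]], "twist": [0, 0, 0]}}

```text
time_s: 7.15
position: [0.5067, -0.1724, 0.0745]
tcp_rot: [-0.0, 0.785, 0.62, 0.0]
ft_force: [0.2, 0.5, 0.5]
width: 0.0143
grip_force: 0.0
```

Call:
{"api": "step_arm", "payload": {"claw": [0.88, 1, 1, 1, 1], "travel": [[0, 0, 0], [0, 0, 0], [0, 0, 0], [0, 0, 0], [0, 0, 0]], "twist": [0, 0, 0, 0, 0], "squeeze": 30}}

```text
time_s: 7.65
position: [0.5067, -0.1724, 0.0745]
tcp_rot: [-0.0, 0.785, 0.62, 0.0]
ft_force: [0.1, 0.2, -1.3]
width: 0.0116
grip_force: 30.0
```

Call:
{"api": "step_arm", "payload": {"claw": [1, 1, 1, 1, 1, 1], "travel": [[0, 0, -4], [0, 0, -6], [0, 0, -8], [0, 0, -10], [0, 0, -12], [0, 0, 0]], "twist": [0, 0, 0, 0, 0, 0]}}

```text
time_s: 8.25
position: [0.5082, -0.1729, 0.1169]
tcp_rot: [0.001, 0.785, 0.62, 0.002]
ft_force: [-0.1, -1.0, -0.8]
width: 0.012
grip_force: 30.0
```

Card is free. Lifting and carrying it towards the camera.

Call:
{"api": "step_arm", "payload": {"claw": [1, 1, 1, 1, 1, 1, 1, 1, 1, 1], "travel": [[0, 0, -20], [0, 0, -30], [0, 0, -30], [0, 0, -20], [15, 0, -3], [25, 0, 0], [35, -1, 0], [35, -1, 0], [35, -1, 0], [35, -1, 0]], "twist": [0, 0, 0, 0, 0, 0, 0, 0, 0, 0]}}

```text
time_s: 9.25
position: [0.5446, 0.005, 0.2176]
tcp_rot: [-0.0, 0.785, 0.62, 0.0]
ft_force: [0.1, 0.5, -1.0]
width: 0.0118
grip_force: 30.0
```

Call:
{"api": "step_arm", "payload": {"claw": [1, 1, 1, 1, 1, 1, 1, 1, 1, 1], "travel": [[35, -1, 0], [35, 0, 0], [30, 0, 0], [17, 0, 0], [5, 0, 0], [0, 0, 0], [0, 0, 0], [0, 0, 0], [0, 0, 0], [0, 0, 0]], "twist": [0, 0, 0, 0, -0.07, -0.12, -0.14, -0.14, -0.14, -0.14]}}

```text
time_s: 10.25
position: [0.5718, 0.1214, 0.2175]
tcp_rot: [0.0, 0.501, 0.865, -0.0]
ft_force: [0.0, -0.0, -1.6]
width: 0.0119
grip_force: 30.0
```

Call:
{"api": "step_arm", "payload": {"claw": [1, 1, 1, 1, 1, 1, 1, 1, 1, 1], "travel": [[0, 0, 0], [0, 0, 0], [0, 0, 0], [0, 0, 0], [0, 0, 0], [0, 0, 0], [0, 0, 0], [0, 0, 0], [0, 0, 0], [0, 0, 0]], "twist": [-0.14, -0.14, -0.14, -0.14, -0.14, -0.14, -0.14, -0.14, -0.12, -0.076]}}

```text
time_s: 11.25
position: [0.5718, 0.1213, 0.2175]
tcp_rot: [-0.0, -0.132, 0.991, -0.0]
ft_force: [-0.9, 0.8, -0.4]
width: 0.0117
grip_force: 30.0
```

Run:
```python
from h import *
s=env.sense();print(s['time_s'],s['position'],s['tcp_rot'],s['joint_positions'],s['width'],s['grip_force'])
M=rot(s['tcp_rot']);print(M.round(3),np.degrees(np.arctan2(M[1,1],M[0,1])))
```

```text
11.25 [0.57183225 0.12125525 0.2175398 ] [-1.14310429e-04 -1.31560726e-01  9.91308065e-01 -2.88135144e-04] [-0.58311564  0.18703248  0.37548465  1.64045571 -0.06974088  1.32770801
  1.63791905] 0.011741012820490398 29.99996207188815
[[-0.965 -0.261 -0.   ]
 [-0.261  0.965 -0.001]
 [ 0.    -0.001 -1.   ]] 105.11958546058547
```

Now I'll lower to the display height and check with the cameras.

Call:
{"api": "step_arm", "payload": {"claw": [1, 1, 1, 1, 1, 1], "travel": [[0, 0, 10], [0, 0, 15], [0, 0, 10], [0, 0, 0], [0, 0, 0], [0, 0, 0]], "twist": [0, 0, 0, 0, 0, 0]}}

```text
time_s: 11.85
position: [0.5722, 0.1226, 0.183]
tcp_rot: [0.0, -0.13, 0.992, 0.0]
ft_force: [-0.7, -0.1, -0.8]
width: 0.0116
grip_force: 30.0
```

Run:
```python
from h import *
s=env.sense();print(s['time_s'],s['position'])
f=grab('scene');save(f,'s2.png');P=cloud(f);np.savez('s2.npz',P=P,img=f['img'])
cr=f['img'][140:320,200:440,::-1];cv2.imwrite('pics/s2c.png',cv2.resize(cr,None,fx=3,fy=3,interpolation=2))
L=np.array([.539,.247,.16]);d=np.array([.257,-.966,0])
for p in [L,L+.12*d]: print(proj(f,p))
for l in ['display_face','display_card_grip']:
    print(l,[(np.round(x['position'],3),round(x['conf'],2),proj(f,x['position']).astype(int)) for x in optics.find_in('scene',l)])
C=P.reshape(-1,3);I=f['img'].reshape(-1,3).astype(int)
k=(np.hypot(C[:,0]-.572,C[:,1]-.122)<.05)&(C[:,2]>.1)&(C[:,2]<.2)
q=C[k];c=I[k];g=(c[:,1]>c[:,0]+10)
for z in np.arange(.11,.20,.01):
    w=q[(q[:,2]>z)&(q[:,2]<=z+.01)]
    if len(w)>3: 
        m=w.mean(0)-L; e=np.array([.966,.257,0]); print(z.round(2),len(w),'ahead %.4f'%(m@d),'across',((w-L)@e).min().round(4),((w-L)@e).max().round(4))
print('lowest',q[:,2].min())
# plane of bare back/visible big face
w=q[(q[:,2]>.118)&(q[:,2]<.17)]
u,sv,vt=np.linalg.svd(w-w.mean(0));print('normal',vt[2],sv)
```

```text
11.85 [0.57217846 0.12255677 0.18296347]
[357.45470023 214.62443365]
[307.3468417 202.2866717]
display_face [(array([0.551, 0.016, 0.052]), 0.93, array([271, 215])), (array([ 0.476, -0.332,  0.046]), 0.93, array([199, 165])), (array([ 0.744, -0.223,  0.052]), 0.93, array([158, 216])), (array([ 0.593, -0.331,  0.045]), 0.77, array([173, 181])), (array([0.587, 0.13 , 0.168]), 0.55, array([303, 202]))]
display_card_grip [(array([0.551, 0.022, 0.053]), 0.86, array([273, 216])), (array([ 0.744, -0.227,  0.053]), 0.71, array([156, 215])), (array([ 0.478, -0.333,  0.048]), 0.66, array([199, 165])), (array([ 0.592, -0.333,  0.045]), 0.61, array([173, 180])), (array([0.59 , 0.132, 0.17 ]), 0.5, array([303, 203]))]
0.12 26 ahead 0.1238 across -0.0238 0.0299
0.13 21 ahead 0.1246 across -0.0115 0.0333
0.14 15 ahead 0.1234 across -0.0053 0.0328
0.15 33 ahead 0.1197 across -0.0208 0.0317
0.16 36 ahead 0.1194 across -0.0178 0.0308
0.17 42 ahead 0.1219 across -0.0038 0.032
0.18 35 ahead 0.1226 across -0.011 0.0335
0.19 51 ahead 0.1229 across -0.0119 0.0253
lowest 0.12094058358584792
normal [-0.11216836  0.98475472 -0.13295263] [0.17944472 0.17218928 0.02877466]
```

View pics/s2c.png

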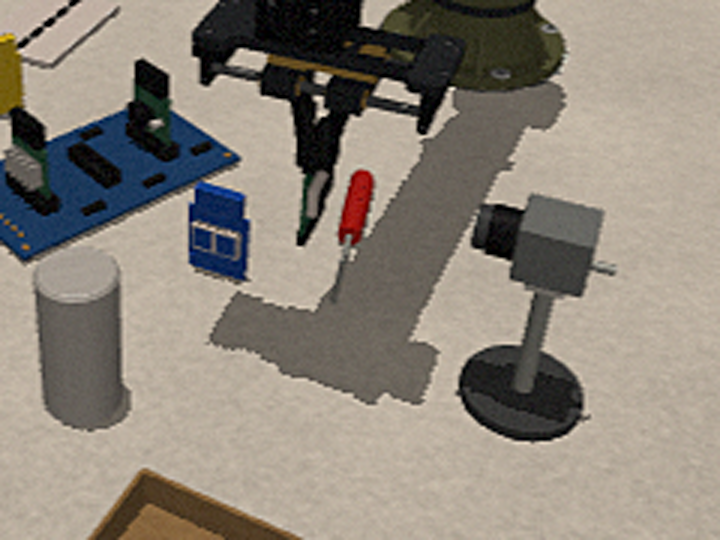

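The crop shows the middle socket empty, the relay and heatsink cards still seated, and the can and screwdriver untouched. The card hangs upright at about (315,205) with its display towards the lens at (490,230). Its foot is at z of about 0.121, the display is about 120 mm ahead of the lens, and it is about 1–3 mm off the axis. Handing in.

```bash
python3 -c "
from cell import env
s=env.sense();print(abs(s['joint_vel']).max(),s['grip_force']);print(env.close_job())"
```

```text
0.001602053058819785 29.999885321594775
the job is handed in; nothing more can be done
None
```

The display card is out of its socket, held at 30 N and motionless about 12 cm in front of the lens with its display facing it; the job is handed in, but no verdict was returned.

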